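Sort out the mixed-up lock repair trays

TASK

The parts of the repair job have been put back in each other's trays. Get every part upright into the middle of its own tray (black lock module in the red tray, steel spring latch in the blue, pewter hinge knuckle in the yellow, green screw tin in the green), using the empty white tray to park a part while you swap and leaving it empty at the end. Never put a part down on the bench itself, and leave the key stand where it is.

Things in the scene. Friction and masses are not known exactly. Their poses are not given: they have to be found in the camera images.
- lock_module: loose matte black suitcase lock module, a plain block 56 (x) x 36 (y) x 32 (z) mm with three steel number wheels and a round red sticker on top, 130 to 250 g; grip it across y (36 mm). Its origin is at the centre of its underside, z up; it stands upright in one of the trays at the start.
- spring_latch: loose polished steel spring latch, a block 46 (x) x 26 (y) x 30 (z) mm with a fixed stub bolt (14 mm wide) that stands out 11 mm at its +x end and a round blue sticker on top, 140 to 280 g; grip it across y (26 mm). Its origin is at the centre of its underside, z up; it stands upright in one of the trays at the start. The origin is that of the block without the bolt.
- hinge_knuckle: loose pewter-grey hinge knuckle: a base 48 (x) x 24 (y) x 18 (z) mm whose top is rounded off by a barrel of 24 mm diameter lying along x, 30 mm high in all, dark rings round the barrel and a round yellow sticker on top, 120 to 240 g; grip it across y (24 mm). Its origin is at the centre of its underside, z up; it stands upright in one of the trays at the start.
- screw_tin: loose closed round screw tin in green enamel, 42 mm diameter, 32 mm high, with a thin steel band, 100 to 200 g; grip it across its diameter at any yaw. Its origin is at the centre of its underside, z up; it stands upright in one of the trays at the start.
- red_tray: fixed square red enamelled metal tray, 110 x 110 mm outside, 100 x 100 mm inside; the floor's upper side lies 5 mm and the top of the low lip 9 mm above the bench. Origin: centre of the underside, on the bench; z up, x and y along the sides. Home of the lock module.
- blue_tray: fixed square blue enamelled metal tray, 110 x 110 mm outside, 100 x 100 mm inside; the floor's upper side lies 5 mm and the top of the low lip 9 mm above the bench. Origin: centre of the underside, on the bench; z up, x and y along the sides. Home of the spring latch.
- yellow_tray: fixed square yellow enamelled metal tray, 110 x 110 mm outside, 100 x 100 mm inside; the floor's upper side lies 5 mm and the top of the low lip 9 mm above the bench. Origin: centre of the underside, on the bench; z up, x and y along the sides. Home of the hinge knuckle.
- green_tray: fixed square green enamelled metal tray, 110 x 110 mm outside, 100 x 100 mm inside; the floor's upper side lies 5 mm and the top of the low lip 9 mm above the bench. Origin: centre of the underside, on the bench; z up, x and y along the sides. Home of the screw tin.
- white_tray: fixed square white enamelled metal tray, 110 x 110 mm outside, 100 x 100 mm inside; the floor's upper side lies 5 mm and the top of the low lip 9 mm above the bench. Origin: centre of the underside, on the bench; z up, x and y along the sides. The spare tray: empty at the start and at the end.
- key_stand: loose beechwood stand, 45 (x) x 150 (y) x 35 (z) mm, with four brass keys standing firmly in its slots up to 79 mm above the bench; bystander on the robot's left. Origin: centre of its underside.
Not all that is in view belongs to the job. What is shaped like the lock_module but pink or purple is not meant. Leave any orange look-alike of the hinge_knuckle alone.

How it is judged (in metres and radians):
At the end, for the whole second after the job is handed in: Each of the four parts stands upright (within 7 degrees), at rest and released on the floor of its own tray, its centre within 15 mm (horizontally) of the tray's centre: lock module in red, spring latch in blue, hinge knuckle in yellow, screw tin in green; so the white tray is empty (horizontal distance between lock_module and red_tray below 0.015 m and z of lock_module in the frame of red_tray between 0.002 and 0.0085 m and angle between each of lock_module, spring_latch, hinge_knuckle, screw_tin's own z axis and vertical below 0.12 rad and linear speed of each of lock_module, spring_latch, hinge_knuckle, screw_tin below 0.02 m/s and angular speed of each of lock_module, spring_latch, hinge_knuckle, screw_tin below 0.2 rad/s and horizontal distance between spring_latch and blue_tray below 0.015 m and z of spring_latch in the frame of blue_tray between 0.002 and 0.0085 m and horizontal distance between hinge_knuckle and yellow_tray below 0.015 m and z of hinge_knuckle in the frame of yellow_tray between 0.002 and 0.0085 m and horizontal distance between screw_tin and green_tray below 0.015 m and z of screw_tin in the frame of green_tray between 0.002 and 0.0085 m); the robot touches nothing.
It fails at once if a part is put down on the bench itself (height (world z) of any of lock_module, spring_latch, hinge_knuckle, screw_tin below 0.0025 m).
It fails at once if the key stand is moved more than 10 mm or tipped (distance of key_stand from where it was at the start of the episode above 0.01 m or angle between key_stand's own z axis and vertical above 0.2 rad).
It also fails if it takes over 128 s, if anything falls off the work surface, if the arm or the gripper's body presses on something with over 40 N, if the wrist force passes 120 N, or if a joint passes its speed limit or range.

ROBOT

A 6-joint arm with a two-finger parallel gripper is mounted at the origin on the work surface. World frame = base frame: x ahead of the robot, y to its left, z up, the work surface at z = 0. Lengths are in mm, angles in rad, forces in N, time in s.
With the tool pointing down it reaches from about 275 to 750 mm from the base axis. Payload 10.2 kg.
Tool frame: the origin (TCP) lies at the very end of the fingers, on their centre line; the grasp point (between the pads) lies 19 mm behind it (ctrl.hold_point_z is the distance from the TCP to the grasp point, in mm); z points along the fingers, y is the direction in which the jaws open and shut (so a half turn about z gives the same grasp; the last joint's range is limited). The gripper opens to 85 mm and grips with 20 to 120 N. Pads are 22 mm wide; open, the fingers measure 114 mm over their backs; the gripper's body (76 mm by 85 mm) begins 54 mm behind the grasp point. The pads swing forward as they close: fully open they stand 13 mm farther back than shut.
Start: joints at [0.878, 0.313, 1.498, -0, 1.331, -0.223], TCP at [237.685, 468.121, 231.294] pointing down, gripper open.
Joint ranges: [-2.94, 2.94], [-0.97, 2.17], [0.19, 2.56], [-1.23, 4.37], [0.02, 3.11], [-2.88, 2.88]. Speed limits (rad/s): [2.39, 2.39, 3.01, 3.14, 3.14, 3.14].

INTERFACE

Orientations are given as a unit quaternion [w, x, y, z].
In Python, from rig import readout, cams, workorder, spotter, ctrl gives the robot as it stands.
- The arm moves only by the tool step_arm, never from a script. Its argument "plan" is text: rows parted by semicolons, each of 5 numbers parted by spaces: the shift along the tool's x, y, z in cm, then the turn about the tool's z in degrees, then the opening in per cent of the stroke, from 0 (shut) to 100 (fully open). In form: x y z twist gripper; .... A call has 1 to 10 rows; each row is the pose to reach, as a shift and turn from the pose commanded when the call began, along the tool's axes at that moment; what a row does not reach only later rows make up. A row lasts 1/10 s, in which the tool goes at most 50 mm and 8.59 degrees, less where a joint would pass 70% of its speed; a pose out of reach is approached as far as the arm can. A call with a gripper value outside its range is refused whole. The fingers move at their own pace and stop on an object; "grip_force" is the grip in N (left out, the last holds). Time passes only in rows, so rows that repeat a pose let the fingers close. It gives the time, the measured TCP pose, the force and the opening at its end, in the units of the state.
- readout.sense(): the state, without advancing time (a new reading comes with each control period).
- cams.capture(name): name is "side" or "top"; returns (picture, depth): 384x512x3 uint8, red, green, blue; 384x512 float32, mm along the optical axis (not along the pixel's ray), 0 where there is no reading.
- cams.camera_info(name): a dict with "vfov" (degrees; the focal length in pixels is half the picture's height over the tangent of half this angle, whatever the lens; pixels are square), "cx", "cy" (the principal point, pixels), "rvec" (rotation vector, rad) and "tvec" (3), from world to camera coordinates, as OpenCV has them. Camera axes: x right, y down, z forward; pixel columns grow to the right and rows downward; lengths in mm; the calibration is good to about 2 mm. A picture is of the moment at which its call begins. camera_info takes no time and is no camera call.
- workorder.finish_job(): hands the job in, once; it reports no verdict.
Trained networks look in the newest picture that a camera, given by its name, has taken for a name from the list of things; names that differ only in an ending like _2 or _b are one class to them, and where a whole thing is asked for, a point or a joint stands for the part that bears it (a point fixed in the world has none). Each returns a list of dicts, best first, with "conf" (0 to 1); they miss things now and then, are a little off and sometimes report something else, mostly with a low value. They report only what shows in the picture. A call takes as long as a camera call. They do not tell look-alikes from the thing itself.
- spotter.regions_of(camera, target): "pixels" (384x512 bool, what is visible of it) and "extent" ([centre column, centre row, width, height] in pixels, round what is visible of it).
The state is a dict: "time_s": time; "joints": joint angles; "dq": joint speeds; "tau": joint torques, N m; "eef_pos": TCP position; "ee_rot": TCP orientation; "force": force on the tool from outside, world axes, zero at the start; "wrist_torque": the same for the moment, N m; "grip_width": opening from 0.0 (shut) to 1.0 (fully open).
Only numpy, scipy, OpenCV 4.12 (cv2) and the standard library are available. Lean on these libraries where they do the work, as an engineer would, in place of code of your own. Each camera call takes 0.05 s, during which the arm holds its last target. There are 200 camera calls.

## Working session

There is one attempt and no reset: what is moved stays moved. The work goes in short steps, Python scripts to look and compute and a tool call to move; the robot and the scene stay as the last step left them, time stands still between calls to the robot, and variables do not carry over. Pictures are saved under pics/ and viewed, about 12 in all and at most 16, crops included, and the job is handed in when it is done.

Besides the shell and the picture viewer there is one more tool, called after "Emit:" by a JSON object that holds its "method" and its "body". step_arm: Moves the arm, as the interface text tells. Its arguments: {"type":"object","properties":{"plan":{"type":"string"},"grip_force":{"type":"number"}},"required":["plan"]}

```bash
mkdir -p pics; ls; python3 - <<'E'
from rig import readout,cams,ctrl
import cv2,numpy as np
print(readout.sense()); print(ctrl.hold_point_z)
ims=[]
for n in("top","side"):
    print(n,cams.camera_info(n)); p,d=cams.capture(n); cv2.imwrite(f"pics/{n}0.png",cv2.resize(p[:,:,::-1],(768,576)))
E
```

```text
pics
{'time_s': 0.0, 'joints': array([ 8.77576718e-01,  3.13456640e-01,  1.49844463e+00, -2.84803375e-05,
        1.33101777e+00, -2.23415151e-01]), 'dq': array([ 0.00082045, -0.0004927 ,  0.00058984,  0.00184365, -0.00010885,
       -0.00233204]), 'tau': array([ 1.52874563e-04, -4.12277377e+01, -2.59741241e+01, -2.88114388e-04,
        4.29515829e-03, -4.72315733e-06]), 'eef_pos': array([237.52409914, 467.89792137, 230.72884537]), 'ee_rot': array([-2.81019714e-04,  2.32744552e-01,  9.72537677e-01, -6.00869366e-04]), 'force': array([0.88977276, 0.46403277, 0.29776289]), 'wrist_torque': array([-0.05224335,  0.01857941, -0.02637211]), 'grip_width': 0.9991753096123516}
18.700000000000003
top {'vfov': 57.94906557547691, 'cx': 255.53115557955542, 'cy': 195.91118111507893, 'rvec': array([ 2.15005322, -2.19867029,  0.05693278]), 'tvec': array([114.85237593, 546.98222888, 790.37141477])}
side {'vfov': 48.60437816475887, 'cx': 254.89635449889258, 'cy': 197.76818997632083, 'rvec': array([ 2.21296976, -0.48337369,  0.254544  ]), 'tvec': array([-471.93868216,  204.26140238,  894.66494298])}
```

View pics/top0.png

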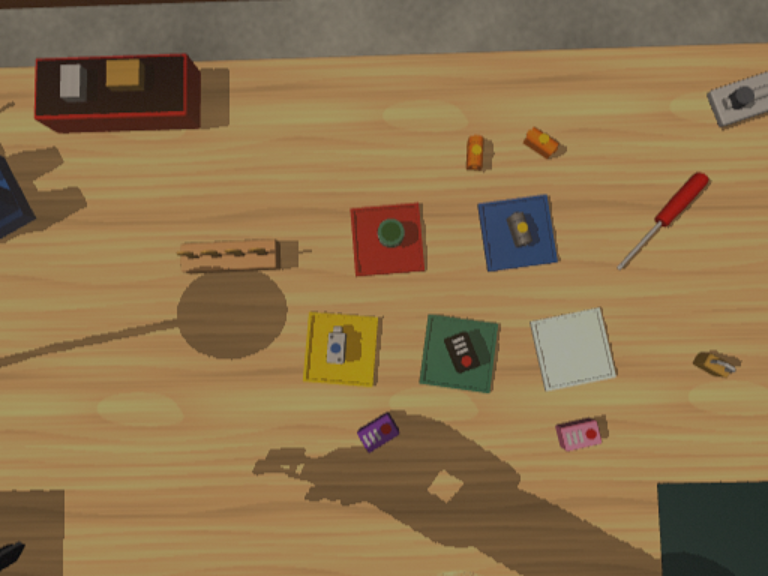

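View pics/side0.png

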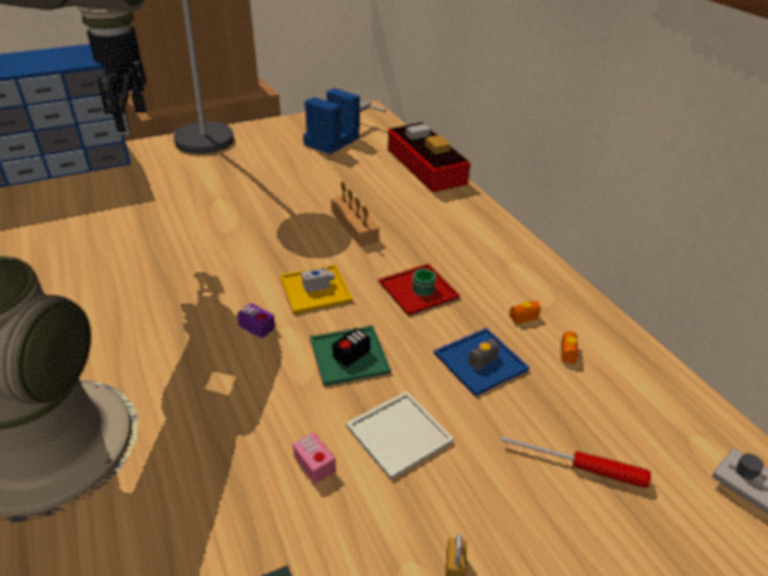

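The top view (768 px scale) shows:
- The tin in red (388,240), the hinge in blue (518,232), the latch in yellow (342,348) and the lock in green (460,352). White (573,348) is empty.
- The decoys are purple (378,432) and pink (579,434) locks, plus orange knuckles (475,152) and (541,142). All four lie outside the trays, and the colours in the trays fit the job.

Next I measure the poses.

```bash
cat > h.py <<'E'
from rig import readout,cams,spotter
import cv2,numpy as np
from scipy.spatial.transform import Rotation as Ro
H=dict(lock_module=37,spring_latch=35,hinge_knuckle=35,screw_tin=37)
def cam(n):
    c=cams.camera_info(n); f=192/np.tan(np.radians(c['vfov']/2))
    return f,c['cx'],c['cy'],Ro.from_rotvec(c['rvec']).as_matrix(),c['tvec']
def onplane(n,px,z):
    f,cx,cy,R,t=cam(n); px=np.atleast_2d(px).astype(float)
    d=np.c_[(px[:,0]-cx)/f,(px[:,1]-cy)/f,np.ones(len(px))]@R; o=-R.T@t
    return (o+d*((z-o[2])/d[:,2])[:,None])[:,:2]
def world(n,depth,mask):
    f,cx,cy,R,t=cam(n); v,u=np.nonzero(mask&(depth>0)); z=depth[v,u]
    return (np.c_[(u-cx)/f*z,(v-cy)/f*z,z]-t)@R
def pose():
    s=readout.sense(); q=s['ee_rot']; return s,Ro.from_quat([q[1],q[2],q[3],q[0]]).as_matrix()
def go(x,y,z,yaw=None):
    """shift in tool axes cm; yaw deg = wanted world direction of the tool's y (jaw) axis, mod 180"""
    s,R=pose(); d=R.T@(np.array([x,y,z])-s['eef_pos'])/10
    tw=0
    if yaw is not None:
        cur=np.degrees(np.arctan2(R[1,1],R[0,1])); tw=-((yaw-cur+90)%180-90)
    print('go',[x,y,z,yaw],'->',np.round(d,2),'twist',round(tw,1),'j6',round(s['joints'][5],2))
E
python3 - <<'E'
from h import *
p,d=cams.capture('top')
for n in ['red_tray','blue_tray','yellow_tray','green_tray','white_tray']:
    for r in spotter.regions_of('top',n)[:2]:
        m=r['pixels']; v,u=np.nonzero(m)
        w=onplane('top',np.c_[u,v],8); (c,s,a)=cv2.minAreaRect(w.astype(np.float32)); print(n,round(r['conf'],2),np.round(r['extent']),np.round(c,1),np.round(s,1),round(a,1))
for n in H:
    for r in spotter.regions_of('top',n)[:4]:
        m=r['pixels']; w=world('top',d,m); k=w[abs(w[:,2]-H[n])<7]
        if len(k)<5: print(n,'few',r['extent'],np.median(w,0)); continue
        (c,s,a)=cv2.minAreaRect(k[:,:2].astype(np.float32)); print(n,round(r['conf'],2),np.round(r['extent']),len(k),'z',np.round(np.median(k[:,2]),1),np.round(c,1),np.round(s,1),round(a,1),'mean',np.round(k.mean(0),1))
c=p[130:270,190:420]; cv2.imwrite('pics/crop1.png',cv2.resize(c[:,:,::-1],None,fx=3.4,fy=3.4,interpolation=cv2.INTER_CUBIC))
E
```

```text
red_tray 0.68 [261. 158.  48.  48.] [639.5  96. ] [113.7 113.6] 1.2
blue_tray 0.82 [346. 154.  57.  53.] [ 646.  -111.6] [113.3 113.6] 6.4
yellow_tray 0.74 [227. 234.  48.  52.] [467.3 174.1] [112.5 112.5] 84.4
green_tray 0.85 [307. 236.  54.  56.] [456.  -11.3] [112.8 110.3] 80.6
lock_module 0.94 [384. 290.  28.  24.] 384 z 33.1 [ 331.  -188.6] [35.4 55.8] 11.8 mean [ 331.3 -187.7   33.2]
lock_module 0.63 [309. 235.  22.  29.] 395 z 38.0 [458.7 -15.2] [56.  36.5] 20.0 mean [458.7 -14.4  37.8]
lock_module 0.57 [251. 288.  28.  24.] 382 z 33.0 [339.5 116. ] [35.5 55.4] 30.4 mean [339.8 115.8  33.1]
spring_latch 0.59 [224. 228.  12.  22.] 248 z 35.7 [474.2 177.3] [25.7 55.1] 88.2 mean [471.2 177.   35.2]
hinge_knuckle 0.71 [347. 152.  16.  23.] 172 z 34.4 [ 644.8 -111. ] [48.3 20.3] 21.2 mean [ 645.1 -110.8   34.1]
hinge_knuckle 0.58 [316. 101.  11.  26.] 122 z 30.6 [772.8 -48.2] [17.1 46.7] 87.9 mean [772.1 -47.8  30.7]
hinge_knuckle 0.54 [361.  95.  21.  18.] 116 z 30.4 [ 787.6 -152.6] [47.5 17.4] 53.0 mean [ 787.7 -152.4   30.4]
screw_tin 0.57 [260. 155.  16.  19.] 258 z 37.9 [645.9  88.7] [39.4 41. ] 89.3 mean [645.3  89.3  37.8]
```

View pics/crop1.png

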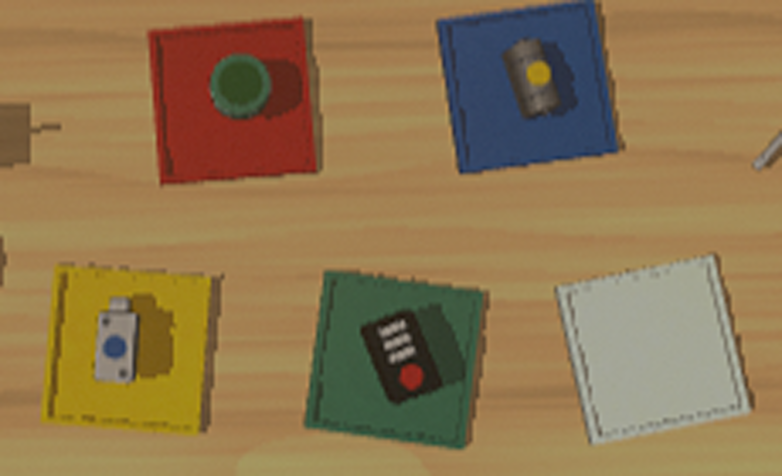

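```bash
python3 - <<'E'
from h import *
for z in (5,9): print(onplane('top',[[353.5,214.7],[400.6,204.7],[410.6,251.2],[364.1,260.6]],z).round(1).tolist(), onplane('top',[[382.2,232.8]],z))
go(469,177,90,88.2)
E
```

```text
[[500.7, -127.6], [521.9, -239.2], [412.7, -256.7], [393.0, -147.8]] [[ 456.7964765  -192.89799328]]
[[500.7, -126.6], [521.7, -237.6], [413.0, -255.1], [393.5, -146.6]] [[ 456.95869823 -191.54258524]]
go [469, 177, 90, 88.2] -> [-33.8  -15.49  14.13] twist -25.1 j6 -0.22
```

Emit:
{"method": "step_arm", "body": {"plan": "-33.8 -15.5 14.1 -25 55;-33.8 -15.5 14.1 -25 55;-33.8 -15.5 14.1 -25 55;-33.8 -15.5 14.1 -25 55;-33.8 -15.5 14.1 -25 55;-33.8 -15.5 14.1 -25 55;-33.8 -15.5 14.1 -25 55;-33.8 -15.5 14.1 -25 55;-33.8 -15.5 14.1 -25 55;-33.8 -15.5 14.1 -25 55", "grip_force": 50}}

```text
time_s: 1.6
eef_pos: [469.3, 175.7, 89.6]
ee_rot: [-0.001, 0.018, 1.0, -0.0]
force: [0.7, 0.6, 0.8]
grip_width: 0.553
```

```bash
python3 - <<'E'
from h import *
go(469,177,8,88.2)
E
```

```text
go [469, 177, 8, 88.2] -> [0.03 0.13 8.16] twist -0.3 j6 -1.41
```

Emit:
{"method": "step_arm", "body": {"plan": "0 0.1 4 0 55;0 0.1 8.1 0 55;0 0.1 8.1 0 55;0 0.1 8.1 0 55;0 0.1 8.1 0 55;0 0.1 8.1 0 0;0 0.1 8.1 0 0;0 0.1 8.1 0 0;0 0.1 8.1 0 0;0 0.1 8.1 0 0"}}

```text
time_s: 2.6
eef_pos: [469.8, 178.2, 11.2]
ee_rot: [0.001, 0.017, 1.0, 0.0]
force: [-2.5, 1.1, 10.5]
grip_width: 0.297
```

```bash
python3 - <<'E'
from h import *
p,d=cams.capture('side'); cv2.imwrite('pics/s1.png',cv2.resize(p[130:280,140:340,::-1],None,fx=3.5,fy=3.5))
print(pose()[0]['grip_width'])
E
```

```text
0.297189201851221
```

View pics/s1.png

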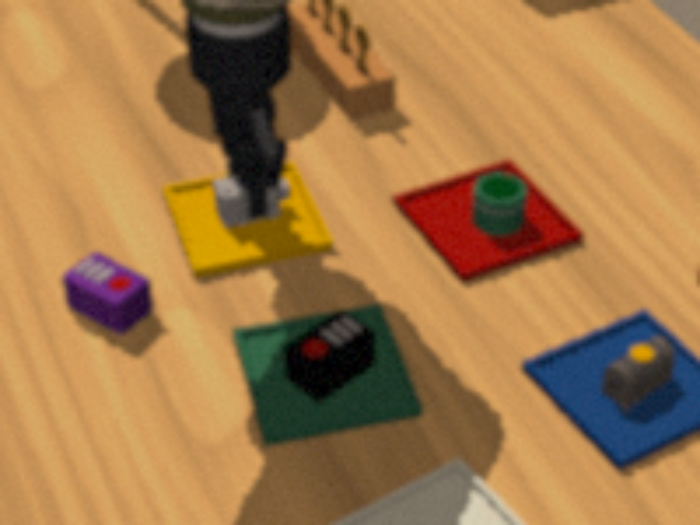

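The latch is gripped at 25 mm opening and nothing else has moved. I'll lift it and carry it to white.

```bash
python3 - <<'E'
from h import *
go(457,-191,90,88.2)
E
```

```text
go [457, -191, 90, 88.2] -> [ 2.000e-02 -3.694e+01 -7.910e+00] twist -0.1 j6 -1.41
```

Emit:
{"method": "step_arm", "body": {"plan": "0 0 -4 0 0;0 0 -8 0 0;0 -5 -8.5 0 0;0 -10 -8.5 0 0;0 -15 -8.5 0 0;0 -20 -8.5 0 0;0 -25 -8.5 0 0;0 -30 -8.5 0 0;0 -34 -8.5 0 0;0 -36.9 -8.5 0 0"}}

```text
time_s: 3.65
eef_pos: [456.2, -193.5, 95.0]
ee_rot: [0.0, 0.018, 1.0, -0.0]
force: [0.2, -0.9, -3.2]
grip_width: 0.299
```

```bash
python3 - <<'E'
from h import *
go(458,-191,13,88.2)
E
```

```text
go [458, -191, 13, 88.2] -> [-0.17  0.26  8.2 ] twist -0.2 j6 -2.17
```

Emit:
{"method": "step_arm", "body": {"plan": "-0.1 0.2 4 0 0;-0.1 0.2 7.5 0 0;-0.1 0.2 8.3 0 0;-0.1 0.2 8.3 0 0;-0.1 0.2 8.3 0 0;-0.1 0.2 8.3 0 0;-0.1 0.2 8.3 0 0"}}

```text
time_s: 4.35
eef_pos: [457.9, -189.0, 11.9]
ee_rot: [0.0, 0.017, 1.0, -0.0]
force: [0.7, 0.0, -2.2]
grip_width: 0.294
```

Emit:
{"method": "step_arm", "body": {"plan": "0 0 0.05 0 20;0 0 0.05 0 55;0 0 0.05 0 55;0 0 0.05 0 55;0 0 -3 0 55;0 0 -7 0 55;0 0 -8 0 55;0 0 -8 0 55"}}

```text
time_s: 5.15
eef_pos: [458.3, -189.4, 92.6]
ee_rot: [0.001, 0.017, 1.0, -0.001]
force: [-0.1, 0.3, -0.4]
grip_width: 0.551
```

```bash
python3 - <<'E'
from h import *
go(645,-111,90,111.2)
E
```

```text
go [645, -111, 90, 111.2] -> [-18.4    8.46   0.3 ] twist -23.1 j6 -2.17
```

Emit:
{"method": "step_arm", "body": {"plan": "-18.4 8.5 0.3 -23 55;-18.4 8.5 0.3 -23 55;-18.4 8.5 0.3 -23 55;-18.4 8.5 0.3 -23 55;-18.4 8.5 0.3 -23 55;-18.4 8.5 0.3 -23 55;-18.4 8.5 0.3 -23 55;-18.4 8.5 0.3 -23 55"}}

```text
time_s: 5.95
eef_pos: [643.4, -110.9, 88.1]
ee_rot: [-0.0, -0.182, 0.983, 0.0]
force: [0.9, -0.2, 0.1]
grip_width: 0.554
```

```bash
python3 - <<'E'
from h import *
go(645,-111,10,111.2)
p,d=cams.capture('side'); cv2.imwrite('pics/s2.png',cv2.resize(p[150:340,180:400,::-1],None,fx=3,fy=3))
E
```

```text
go [645, -111, 10, 111.2] -> [-0.15 -0.07  7.81] twist -0.2 j6 -2.29
```

View pics/s2.png

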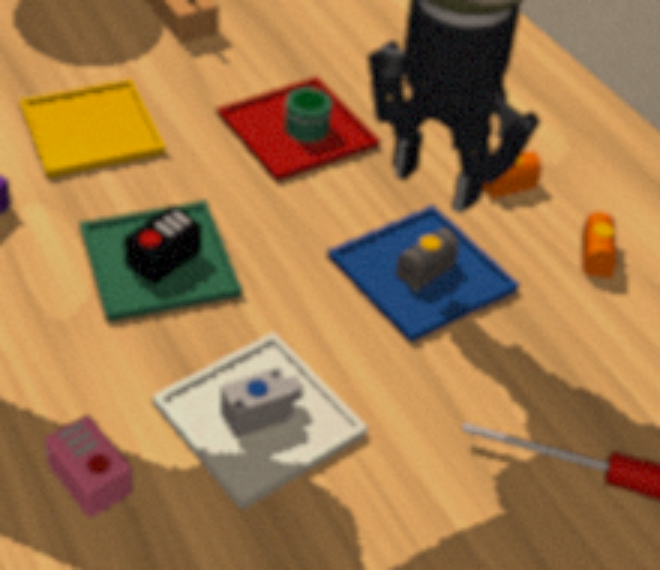

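The latch stands upright in white (258,390 in the crop) and the gripper is above the hinge. Next I grasp the hinge.

Emit:
{"method": "step_arm", "body": {"plan": "-0.1 0 4 0 55;-0.1 0 7.8 0 55;-0.1 0 7.8 0 55;-0.1 0 7.8 0 55;-0.1 0 7.8 0 55;-0.1 0 7.8 0 0;-0.1 0 7.8 0 0;-0.1 0 7.8 0 0;-0.1 0 7.8 0 0;-0.1 0 7.8 0 0"}}

```text
time_s: 7.0
eef_pos: [646.3, -110.2, 12.4]
ee_rot: [0.001, -0.183, 0.983, -0.001]
force: [-0.6, -0.3, 7.0]
grip_width: 0.267
```

```bash
python3 - <<'E'
from h import *
go(467,174,90,111.2);go(467,174,90,88)
E
```

```text
go [467, 174, 90, 111.2] -> [ 6.49 32.95 -7.85] twist -0.1 j6 -2.29
go [467, 174, 90, 88] -> [ 6.49 32.95 -7.85] twist 23.1 j6 -2.29
```

Emit:
{"method": "step_arm", "body": {"plan": "0 0 -4 0 0;0 0 -8 0 0;1 5 -8.2 0 0;2 10 -8.2 0 0;3 15 -8.2 0 0;4 20 -8.2 0 0;5 25 -8.2 0 0;6 30 -8.2 0 0;6.5 33 -8.2 0 0;6.5 33 -8.2 0 0"}}

```text
time_s: 8.0
eef_pos: [463.6, 177.8, 92.8]
ee_rot: [-0.0, -0.185, 0.983, 0.0]
force: [0.4, -0.7, -0.9]
grip_width: 0.266
```

```bash
python3 - <<'E'
from h import *
go(467,174,13,111.2)
E
```

```text
go [467, 174, 13, 111.2] -> [-0.18 -0.49  7.98] twist 0.1 j6 -1.81
```

Emit:
{"method": "step_arm", "body": {"plan": "-0.1 -0.2 4 0 0;-0.1 -0.2 7.2 0 0;-0.1 -0.2 7.9 0 0;-0.1 -0.2 7.9 0 0;-0.1 -0.2 7.9 0 0;-0.1 -0.2 7.9 0 0;-0.1 -0.2 7.9 0 0"}}

```text
time_s: 8.7
eef_pos: [468.0, 173.2, 13.8]
ee_rot: [0.0, -0.183, 0.983, -0.0]
force: [0.7, 0.6, -1.6]
grip_width: 0.263
```

Emit:
{"method": "step_arm", "body": {"plan": "0 0 0.1 0 0;0 0 0.1 0 20;0 0 0.1 0 35;0 0 0.1 0 55;0 0 0.1 0 55;0 0 -3 0 55;0 0 -7 0 55;0 0 -7.8 0 55;0 0 -7.8 0 55"}}

```text
time_s: 9.6
eef_pos: [468.2, 173.4, 92.4]
ee_rot: [0.001, -0.183, 0.983, -0.0]
force: [0.6, 0.3, -0.8]
grip_width: 0.55
```

```bash
python3 - <<'E'
from h import *
p,d=cams.capture('top')
for n in ['spring_latch','hinge_knuckle']:
    for r in spotter.regions_of('top',n)[:4]:
        w=world('top',d,r['pixels']); k=w[abs(w[:,2]-H[n])<7]
        if len(k)<5: print(n,'few',r['extent']); continue
        (c,s,a)=cv2.minAreaRect(k[:,:2].astype(np.float32)); print(n,round(r['conf'],2),np.round(c,1),np.round(s,1),round(a,1))
go(458,-190,90,88)
E
```

```text
spring_latch 0.93 [ 461.8 -189.9] [26.9 54.7] 88.1
hinge_knuckle 0.71 [ 787.6 -152.8] [46.6 17.6] 55.6
hinge_knuckle 0.52 [773.1 -46.3] [18.7 47. ] 80.9
go [458, -190, 90, 88] -> [ 1.389e+01 -3.357e+01  1.000e-02] twist 23.1 j6 -1.82
```

Emit:
{"method": "step_arm", "body": {"plan": "13.9 -33.6 0 23 55;13.9 -33.6 0 23 55;13.9 -33.6 0 23 55;13.9 -33.6 0 23 55;13.9 -33.6 0 23 55;13.9 -33.6 0 23 55;13.9 -33.6 0 23 55;13.9 -33.6 0 23 55;13.9 -33.6 0 23 55;13.9 -33.6 0 23 55"}}

```text
time_s: 10.75
eef_pos: [458.4, -189.1, 90.4]
ee_rot: [-0.001, 0.017, 1.0, 0.001]
force: [-0.2, 0.9, 0.8]
grip_width: 0.552
```

```bash
python3 - <<'E'
from h import *
go(457.5,-190,11,88)
E
```

```text
go [457.5, -190, 11, 88] -> [ 0.07 -0.11  7.94] twist 0.1 j6 -2.17
```

Emit:
{"method": "step_arm", "body": {"plan": "0.1 -0.1 4 0 55;0.1 -0.1 7.9 0 55;0.1 -0.1 7.9 0 55;0.1 -0.1 7.9 0 55;0.1 -0.1 7.9 0 55;0.1 -0.1 7.9 0 0;0.1 -0.1 7.9 0 0;0.1 -0.1 7.9 0 0;0.1 -0.1 7.9 0 0;0.1 -0.1 7.9 0 0"}}

```text
time_s: 11.75
eef_pos: [458.5, -191.5, 13.9]
ee_rot: [0.001, 0.017, 1.0, -0.001]
force: [-0.8, 2.9, 9.0]
grip_width: 0.287
```

```bash
python3 - <<'E'
from h import *
go(647,-111.5,90,88)
E
```

```text
go [647, -111.5, 90, 88] -> [-18.59   8.61  -7.58] twist 0.1 j6 -2.17
```

Emit:
{"method": "step_arm", "body": {"plan": "0 0 -4 0 0;0 0 -8 0 0;-4.5 2 -8 0 0;-9 4 -8 0 0;-13 6 -8 0 0;-17 8 -8 0 0;-18.6 8.6 -8 0 0;-18.6 8.6 -8 0 0;-18.6 8.6 -8 0 0"}}

```text
time_s: 12.65
eef_pos: [646.0, -111.4, 92.2]
ee_rot: [-0.0, 0.017, 1.0, 0.0]
force: [-0.7, -0.9, -2.2]
grip_width: 0.291
```

```bash
python3 - <<'E'
from h import *
go(647,-111.5,14.5,88)
E
```

```text
go [647, -111.5, 14.5, 88] -> [-0.1  -0.    7.77] twist 0.1 j6 -1.89
```

Emit:
{"method": "step_arm", "body": {"plan": "-0.1 0 4 0 0;-0.1 0 7.2 0 0;-0.1 0 7.8 0 0;-0.1 0 7.8 0 0;-0.1 0 7.8 0 0;-0.1 0 7.8 0 0"}}

```text
time_s: 13.25
eef_pos: [647.4, -111.9, 15.0]
ee_rot: [0.0, 0.017, 1.0, -0.0]
force: [-0.1, 0.1, -2.6]
grip_width: 0.294
```

Emit:
{"method": "step_arm", "body": {"plan": "0 0 0.1 0 0;0 0 0.1 0 20;0 0 0.1 0 35;0 0 0.1 0 65;0 0 0.1 0 65;0 0 -3 0 65;0 0 -7 0 65;0 0 -7.6 0 65;0 0 -7.6 0 65"}}

```text
time_s: 14.15
eef_pos: [648.1, -111.7, 91.7]
ee_rot: [0.001, 0.017, 1.0, -0.0]
force: [-0.2, 0.1, -0.3]
grip_width: 0.65
```

```bash
python3 - <<'E'
from h import *
go(459,-15,90,110)
p,d=cams.capture('side'); cv2.imwrite('pics/s3.png',cv2.resize(p[150:340,180:400,::-1],None,fx=3,fy=3))
E
```

```text
go [459, -15, 90, 110] -> [19.23  9.03  0.11] twist -21.9 j6 -1.89
```

View pics/s3.png

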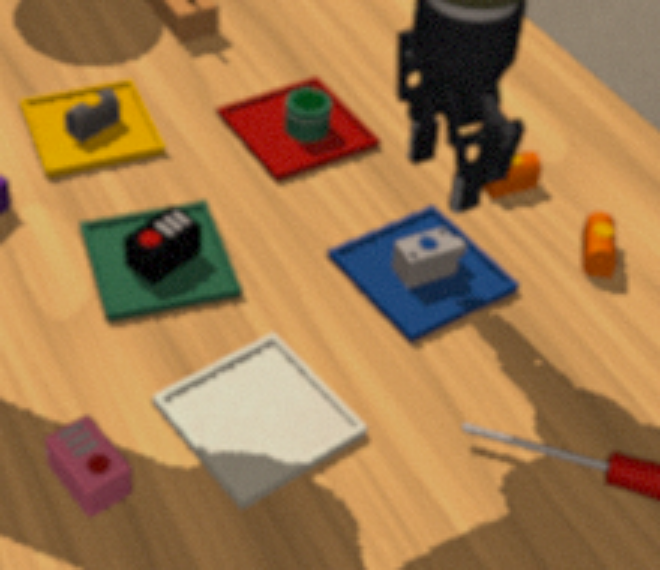

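The hinge stands in yellow (93,113) and the latch in blue (428,258), both upright, and white is empty. The lock is next.

Emit:
{"method": "step_arm", "body": {"plan": "19.2 9 0.1 -22 65;19.2 9 0.1 -22 65;19.2 9 0.1 -22 65;19.2 9 0.1 -22 65;19.2 9 0.1 -22 65;19.2 9 0.1 -22 65;19.2 9 0.1 -22 65;19.2 9 0.1 -22 65"}}

```text
time_s: 15.0
eef_pos: [459.5, -15.7, 88.9]
ee_rot: [-0.0, -0.174, 0.985, -0.0]
force: [0.3, -0.7, 0.2]
grip_width: 0.648
```

```bash
python3 - <<'E'
from h import *
go(459,-15,11,110)
E
```

```text
go [459, -15, 11, 110] -> [0.02 0.08 7.79] twist 0.1 j6 -2.21
```

Emit:
{"method": "step_arm", "body": {"plan": "0 0 4 0 65;0 0 7.8 0 65;0 0 7.8 0 65;0 0 7.8 0 65;0 0 7.8 0 65;0 0 7.8 0 0;0 0 7.8 0 0;0 0 7.8 0 0;0 0 7.8 0 0;0 0 7.8 0 0"}}

```text
time_s: 16.0
eef_pos: [459.6, -15.4, 12.8]
ee_rot: [0.001, -0.174, 0.985, -0.001]
force: [-1.2, 0.6, 8.3]
grip_width: 0.404
```

```bash
python3 - <<'E'
from h import *
go(457,-191,90,110)
E
```

```text
go [457, -191, 90, 110] -> [  6.26 -16.42  -7.71] twist 0.1 j6 -2.21
```

Emit:
{"method": "step_arm", "body": {"plan": "0 0 -4 0 0;0 0 -8 0 0;1.8 -4.5 -8 0 0;3.6 -9 -8 0 0;5.4 -13.5 -8 0 0;6.3 -16.4 -8 0 0;6.3 -16.4 -8 0 0;6.3 -16.4 -8 0 0"}}

```text
time_s: 16.8
eef_pos: [455.6, -191.0, 91.6]
ee_rot: [0.0, -0.174, 0.985, 0.0]
force: [-0.9, -0.1, -2.1]
grip_width: 0.412
```

```bash
python3 - <<'E'
from h import *
go(457,-191,13.5,110)
E
```

```text
go [457, -191, 13.5, 110] -> [-0.13 -0.05  7.81] twist 0.0 j6 -2.55
```

Emit:
{"method": "step_arm", "body": {"plan": "-0.1 0 4 0 0;-0.1 0 7.2 0 0;-0.1 0 7.8 0 0;-0.1 0 7.8 0 0;-0.1 0 7.8 0 0;-0.1 0 7.8 0 0"}}

```text
time_s: 17.4
eef_pos: [457.0, -190.0, 13.9]
ee_rot: [0.0, -0.175, 0.985, -0.0]
force: [-0.2, -0.4, -2.1]
grip_width: 0.414
```

Emit:
{"method": "step_arm", "body": {"plan": "0 0 0.1 0 0;0 0 0.1 0 35;0 0 0.1 0 50;0 0 0.1 0 70;0 0 0.1 0 70;0 0 -3 0 70;0 0 -7 0 70;0 0 -7.6 0 70;0 0 -7.6 0 70"}}

```text
time_s: 18.3
eef_pos: [457.1, -190.8, 90.1]
ee_rot: [0.001, -0.174, 0.985, -0.001]
force: [-0.5, -0.2, -0.5]
grip_width: 0.704
```

```bash
python3 - <<'E'
from h import *
go(645.5,89.2,90,110)
E
```

```text
go [645.5, 89.2, 90, 110] -> [-27.31  19.83   0.  ] twist 0.1 j6 -2.55
```

Emit:
{"method": "step_arm", "body": {"plan": "-27.3 19.8 0 0 70;-27.3 19.8 0 0 70;-27.3 19.8 0 0 70;-27.3 19.8 0 0 70;-27.3 19.8 0 0 70;-27.3 19.8 0 0 70;-27.3 19.8 0 0 70;-27.3 19.8 0 0 70;-27.3 19.8 0 0 70"}}

```text
time_s: 19.2
eef_pos: [644.3, 89.6, 87.0]
ee_rot: [-0.002, -0.175, 0.985, 0.0]
force: [-0.2, -1.0, -0.2]
grip_width: 0.701
```

```bash
python3 - <<'E'
from h import *
go(645.5,89.2,11,110)
E
```

```text
go [645.5, 89.2, 11, 110] -> [-0.12 -0.09  7.6 ] twist 0.1 j6 -1.96
```

Emit:
{"method": "step_arm", "body": {"plan": "-0.1 0 4 0 70;-0.1 0 7.7 0 70;-0.1 0 7.7 0 70;-0.1 0 7.7 0 70;-0.1 0 7.7 0 70;-0.1 0 7.7 0 0;-0.1 0 7.7 0 0;-0.1 0 7.7 0 0;-0.1 0 7.7 0 0;-0.1 0 7.7 0 0"}}

```text
time_s: 20.2
eef_pos: [647.0, 89.5, 14.5]
ee_rot: [0.002, -0.174, 0.985, -0.0]
force: [-1.7, -0.4, 6.4]
grip_width: 0.469
```

```bash
python3 - <<'E'
from h import *
go(456,-11.3,90,110)
E
```

```text
go [456, -11.3, 90, 110] -> [21.38 -2.91 -7.61] twist 0.1 j6 -1.96
```

Emit:
{"method": "step_arm", "body": {"plan": "0 0 -4 0 0;0 0 -8 0 0;4.5 -0.6 -8 0 0;9 -1.2 -8 0 0;13.5 -1.8 -8 0 0;18 -2.4 -8 0 0;21.3 -2.9 -8 0 0;21.3 -2.9 -8 0 0;21.3 -2.9 -8 0 0"}}

```text
time_s: 21.1
eef_pos: [456.4, -11.2, 93.2]
ee_rot: [0.001, -0.174, 0.985, -0.0]
force: [0.1, 0.1, -2.0]
grip_width: 0.474
```

```bash
python3 - <<'E'
from h import *
go(456,-11.3,15,110)
E
```

```text
go [456, -11.3, 15, 110] -> [0.06 0.01 7.82] twist 0.0 j6 -2.2
```

Emit:
{"method": "step_arm", "body": {"plan": "0 0 4 0 0;0 0 7.2 0 0;0 0 7.8 0 0;0 0 7.8 0 0;0 0 7.8 0 0;0 0 7.8 0 0"}}

```text
time_s: 21.7
eef_pos: [456.7, -10.7, 14.8]
ee_rot: [0.001, -0.175, 0.985, -0.0]
force: [-0.1, 0.6, -1.3]
grip_width: 0.473
```

Emit:
{"method": "step_arm", "body": {"plan": "0 0 0 0 0;0 0 0 0 50;0 0 0 0 70;0 0 0 0 70;0 0 0 0 70;0 0 -3 0 70;0 0 -7 0 70;0 0 -7.6 0 70;0 0 -7.6 0 70"}}

```text
time_s: 22.6
eef_pos: [456.5, -11.0, 91.1]
ee_rot: [0.001, -0.174, 0.985, -0.001]
force: [-0.3, 0.5, 0.0]
grip_width: 0.701
```

```bash
python3 - <<'E'
from h import *
go(457,-190.5,90,110)
p,d=cams.capture('side'); cv2.imwrite('pics/s4.png',cv2.resize(p[120:340,150:400,::-1],None,fx=2.6,fy=2.6))
E
```

```text
go [457, -190.5, 90, 110] -> [  6.12 -16.88   0.12] twist 0.1 j6 -2.2
```

View pics/s4.png

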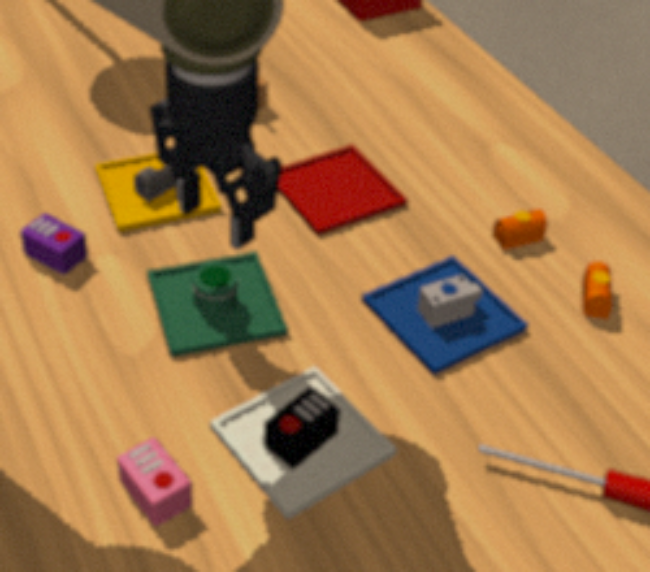

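The tin stands upright in green (215,285) and the lock in white (302,425), and red is empty. I'll fetch the lock.

Emit:
{"method": "step_arm", "body": {"plan": "6.1 -16.9 0 0 65;6.1 -16.9 0 0 65;6.1 -16.9 0 0 65;6.1 -16.9 0 0 65;6.1 -16.9 0 0 65;6.1 -16.9 0 0 65;6.1 -16.9 0 0 65"}}

```text
time_s: 23.35
eef_pos: [456.3, -189.1, 89.4]
ee_rot: [-0.001, -0.175, 0.985, 0.001]
force: [-0.9, 0.8, 0.7]
grip_width: 0.653
```

```bash
python3 - <<'E'
from h import *
go(457,-190.5,11,110)
E
```

```text
go [457, -190.5, 11, 110] -> [-0.02 -0.17  7.84] twist 0.1 j6 -2.55
```

Emit:
{"method": "step_arm", "body": {"plan": "0 -0.1 4 0 65;0 -0.1 7.8 0 65;0 -0.1 7.8 0 65;0 -0.1 7.8 0 65;0 -0.1 7.8 0 65;0 -0.1 7.8 0 0;0 -0.1 7.8 0 0;0 -0.1 7.8 0 0;0 -0.1 7.8 0 0;0 -0.1 7.8 0 0"}}

```text
time_s: 24.35
eef_pos: [457.8, -191.7, 13.9]
ee_rot: [0.001, -0.174, 0.985, -0.001]
force: [-0.3, 2.6, 8.3]
grip_width: 0.406
```

```bash
python3 - <<'E'
from h import *
go(640,96,90,110)
E
```

```text
go [640, 96, 90, 110] -> [-27.    20.75  -7.61] twist 0.1 j6 -2.55
```

Emit:
{"method": "step_arm", "body": {"plan": "0 0 -4 0 0;0 0 -8 0 0;-3.9 3 -8 0 0;-7.8 6 -8 0 0;-11.7 9 -8 0 0;-15.6 12 -8 0 0;-19.5 15 -8 0 0;-23.4 18 -8 0 0;-27 20.7 -8 0 0;-27 20.7 -8 0 0"}}

```text
time_s: 25.35
eef_pos: [640.9, 100.4, 92.5]
ee_rot: [0.001, -0.177, 0.984, 0.0]
force: [0.2, -0.7, -1.7]
grip_width: 0.408
```

Emit:
{"method": "step_arm", "body": {"plan": "0 0 0 0 0;0 0 0 0 0"}}

```text
time_s: 25.55
eef_pos: [639.2, 94.9, 92.6]
ee_rot: [-0.0, -0.174, 0.985, -0.0]
force: [0.1, -0.4, -1.2]
grip_width: 0.409
```

```bash
python3 - <<'E'
from h import *
go(640,96,14.5,110)
E
```

```text
go [640, 96, 14.5, 110] -> [-0.11  0.07  7.81] twist 0.0 j6 -1.95
```

Emit:
{"method": "step_arm", "body": {"plan": "-0.1 0 4 0 0;-0.1 0 7.2 0 0;-0.1 0 7.8 0 0;-0.1 0 7.8 0 0;-0.1 0 7.8 0 0;-0.1 0 7.8 0 0"}}

```text
time_s: 26.15
eef_pos: [640.6, 95.4, 14.9]
ee_rot: [0.0, -0.174, 0.985, -0.0]
force: [-0.5, 0.5, -1.4]
grip_width: 0.414
```

Release, rise, then move well up and back so that both cameras can see everything.

Emit:
{"method": "step_arm", "body": {"plan": "0 0 0.1 0 0;0 0 0.1 0 35;0 0 0.1 0 50;0 0 0.1 0 70;0 0 0.1 0 70;0 0 -3 0 70;0 0 -8 0 70;0 0 -13 0 70;0 0 -15 0 70;0 0 -15 0 70"}}

```text
time_s: 27.15
eef_pos: [641.8, 96.1, 168.2]
ee_rot: [0.003, -0.174, 0.985, -0.001]
force: [-0.4, -0.4, -0.3]
grip_width: 0.698
```

```bash
python3 - <<'E'
from h import *
go(330,-330,230,88);go(330,-330,230,50)
E
```

```text
go [330, -330, 230, 88] -> [ 43.89 -29.32  -6.39] twist 22.1 j6 -1.95
go [330, -330, 230, 50] -> [ 43.89 -29.32  -6.39] twist 60.1 j6 -1.95
```

Emit:
{"method": "step_arm", "body": {"plan": "44 -29 -6.4 60 70;44 -29 -6.4 60 70;44 -29 -6.4 60 70;44 -29 -6.4 60 70;44 -29 -6.4 60 70;44 -29 -6.4 60 70;44 -29 -6.4 60 70;44 -29 -6.4 60 70;44 -29 -6.4 60 70;44 -29 -6.4 60 70"}}

```text
time_s: 28.15
eef_pos: [343.4, -303.7, 223.7]
ee_rot: [-0.001, 0.341, 0.94, 0.001]
force: [0.9, -0.6, 0.1]
grip_width: 0.702
```

Emit:
{"method": "step_arm", "body": {"plan": "0 0 0 0 70;0 0 0 0 70;0 0 0 0 70"}}

```text
time_s: 28.45
eef_pos: [345.4, -301.8, 223.7]
ee_rot: [-0.001, 0.341, 0.94, 0.001]
force: [-0.1, -0.5, -0.2]
grip_width: 0.7
```

```bash
python3 - <<'E'
from h import *
p,d=cams.capture('top')
T=dict(lock_module='red',spring_latch='blue',hinge_knuckle='yellow',screw_tin='green')
for n in ['red_tray','blue_tray','yellow_tray','green_tray','white_tray']:
    for r in spotter.regions_of('top',n)[:1]:
        v,u=np.nonzero(r['pixels']); c,s,a=cv2.minAreaRect(onplane('top',np.c_[u,v],8).astype(np.float32)); print(n,round(r['conf'],2),np.round(c,1),np.round(s,1))
for n in H:
    for r in spotter.regions_of('top',n)[:4]:
        w=world('top',d,r['pixels']); k=w[abs(w[:,2]-H[n])<7]
        if len(k)<5: print(n,'few',r['extent']); continue
        c,s,a=cv2.minAreaRect(k[:,:2].astype(np.float32)); print(n,round(r['conf'],2),'z',np.median(k[:,2]).round(1),np.round(c,1),np.round(s,1),round(a,1))
cv2.imwrite('pics/t5.png',cv2.resize(p[100:290,110:430,::-1],None,fx=2.5,fy=2.5,interpolation=cv2.INTER_CUBIC))
E
```

```text
red_tray 0.82 [639.4  96.7] [111.4 112.7]
blue_tray 0.63 [ 644.6 -111. ] [110.8 111.4]
yellow_tray 0.63 [466.9 174.1] [112.1 114.4]
green_tray 0.94 [455.8 -12.4] [114.6 115.1]
white_tray 0.58 [ 459.1 -189.8] [112.1 114.9]
lock_module 0.96 z 32.9 [339.4 115.6] [36.1 54.8] 30.1
lock_module 0.94 z 37.8 [639.2  94. ] [54.1 35.4] 20.4
lock_module 0.72 z 33.2 [ 330.9 -188.4] [35.6 55.5] 11.0
spring_latch 0.85 z 35.7 [ 649.9 -112.6] [25.9 54.5] 87.9
hinge_knuckle 0.75 z 34.2 [468.  171.2] [48.4 21.5] 22.1
hinge_knuckle 0.63 z 30.6 [ 788.2 -153. ] [47.4 17.4] 54.0
hinge_knuckle 0.58 z 30.3 [772.8 -46.2] [16.5 46.6] 87.6
screw_tin 0.67 z 37.8 [456.6 -11.3] [38.8 40.7] 89.2
```

View pics/t5.png

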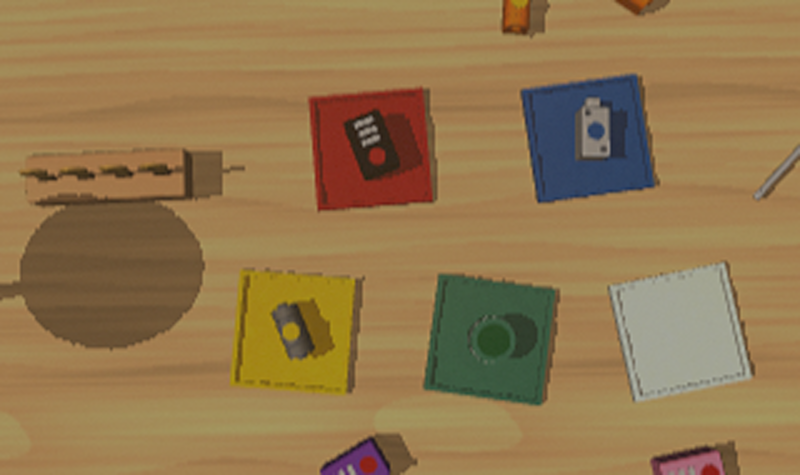

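The picture shows each part upright in its own tray: lock in red (372,145), latch in blue (596,130), hinge in yellow (295,330) and tin in green (492,340). White is empty and the key stand hasn't moved. Each part measures within about 3 mm of its tray's centre, so I'm handing in.

```bash
python3 -c "
from rig import workorder; print(workorder.finish_job())"
```

```text
the job is handed in; nothing more can be done
None
```

All four parts are in their own trays and the job is handed in at about 29 s of the 128 s allowed. I did it as two swaps through the white tray: latch with hinge, then lock with tin.

- **Position:** in the last top view each part stands upright within about 3 mm of its tray's centre. Its top height fits standing on the tray floor.
- **Everything else:** the white tray is empty, and in the picture the key stand and the look-alikes are where they started. I did not measure the key stand's position.
- **Oddities:** each grasp pushed up on the tool with about 6–10 N as the fingers closed, well under the limits. The white tray was missed by the network on the first look, so I took its position from the picture. Later it was found 2–3 mm from there.

No check failed, and the hand-in gives no verdict.

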